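Clip the build plate into its bench bracket

TASK

Two spare printer build plates lie on the board beside a grey bracket with a spring-clipped slot at each end. Take the plate whose ears are narrow enough for the slots and, grip block up, push it down past the clips until both ears are fully home and the plate sits flat in the bracket, then let go. Leave the plate with the wide ears where it lies.

Things in the scene. Friction and masses are not known exactly. Their poses are not given: they have to be found in the camera images.
- narrow_plate_center (a point): To be fitted: aluminium plate 108 (x) x 64 x 8 mm, black grip block on top (58 along x, 18 thick along y, from 8 to 38 mm above the underside: pinch it across y). From each short side a flat ear 6 mm thick, flush with the underside, reaches to x = +-68; ears 20 mm wide (y). About 0.22 kg; alike turned half round. This point: its centre, 19 mm above its underside; z up.
- wide_plate_center (a point): To be left alone: aluminium plate 108 (x) x 64 x 8 mm, black grip block on top (58 along x, 18 thick along y, from 8 to 38 mm above the underside: pinch it across y). From each short side a flat ear 6 mm thick, flush with the underside, reaches to x = +-68; ears 42 mm wide (y). About 0.22 kg; alike turned half round. This point: its centre, 19 mm above its underside; z up.
- bracket: grey steel bracket fixed to the board, 164 (x) x 80 mm, 52 mm high, open along both long sides; origin at the centre of its underside, z up. At each end two cheeks (x = +-58 to +-78, y = +-16 to +-28, tops at 52 mm) form a slot open at the top; the plate's seat and slot floors are 20 mm above the board. 116 mm are free between the ends' cheeks: 4 mm of play each way along x.
- slot (a point): mouth of the slot at the bracket's +x end (65 mm from its centre, 52 mm up; the -x end has the same). Each cheek is lined by a steel leaf spring: 29 mm from leaf to leaf at the mouth, narrowing to about 18 mm at 34 mm height, wider again below. Pushing the 20 mm ears past takes 5 to 12 N besides the weight of the plate; then they drop home under the leaves.
- seat (a point): where the centre point of the narrow-eared plate lies when fully home: on the bracket's centre line, 39 mm above its underside; axes as the bracket's. The plate may go in either way round.

How it is judged:
By the outcome, as a careful person would: the job done as asked, in the order asked, and still so for the second after the job is handed in, with the robot touching nothing.
It also fails if it takes over 40 s, if anything falls off the work surface, if the arm or the gripper's body presses on something with over 40 N, if the wrist force passes 120 N, or if a joint passes its speed limit or range.

ROBOT

A 7-joint arm with a two-finger parallel gripper is mounted at the origin on a cart in front of the work surface, level with it; the furniture and walls round the work are solid. World frame = base frame: x ahead of the robot, y to its left, z up, the work surface at z = 0. Lengths are in m, angles in degrees, forces in N, time in s.
With the tool pointing down it reaches from about 0.425 to 0.875 m from the base axis. Payload 4.7 kg.
Tool frame: the origin (TCP) lies between the finger pads; the fingertips stand 17 mm ahead of it and the grasp point (between the pads) lies 2 mm behind it; z points along the fingers, y is the line along which they close (so a half turn about z gives the same grasp; the last joint's range is limited). The gripper opens to 87 mm and grips with 3 to 60 N. Pads are 19 mm wide; open, the fingers measure 117 mm over their backs; the gripper's body (75 mm by 190 mm) begins 51 mm behind the grasp point.
Start: joints at [-64.395, 18.392, -4.016, 83.108, 1.295, 78.541, -3.26], TCP at [0.273, 0.59, 0.24] pointing down, gripper open.
Joint ranges: [-163.93, 163.93], [-17.29, 119.83], [-79.2, 71.16], [3.27, 140.29], [-89.18, 269.18], [5.43, 117.66], [-154.24, 154.24]. Speed limits (degrees/s): [147.25, 147.25, 180, 180, 180, 180, 180].

INTERFACE

Orientations are given as [roll, pitch, yaw] about the fixed x, y, z axes, in that order (R = Rz(yaw) Ry(pitch) Rx(roll)).
In Python, from cell import env, cams gives the robot as it stands.
- The arm moves only by the shell command python3 -m pendant 'ROWS' [FORCE]. ROWS is JSON, a list of rows, each an object of numbers: "tx", "ty", "tz": the shift along the tool's x, y, z each as a share of 0.05 m, from -1 to 1; "spin": the turn about the tool's z as a share of 4 degrees, from -1 to 1; "claw": the closure, from 0 (fully open) to 1 (shut). A call has 1 to 10 rows; each row shifts and turns the commanded pose from where the row before left it, along the tool's axes as they then stand; what a row does not reach is not made up. A row lasts 1/8 s, in which the tool goes at most 62.5 mm and 10.7 degrees, less where a joint would pass 70% of its speed; a pose out of reach is approached as far as the arm can. A call with a number of a shift or a turn outside -1 to 1 is refused whole. A call with a gripper value outside its range is refused whole. The fingers move at their own pace and stop on an object; FORCE is the grip in N (left out, the last holds). Time passes only in rows, so rows that do not move let the fingers close. It gives the time, the measured TCP pose, the force, the opening and the grip force at its end, in the units of the state.
- env.get_obs(): the state, without advancing time (a new reading comes with each control period).
- cams.read_camera(name): name is "scene" or "top" or "wrist"; returns the picture (420x560x3 uint8, red, green, blue); there is no depth.
- cams.camera_info(name): a dict with "fx", "fy", "cx", "cy" (pixels), "rvec" (rotation vector, rad) and "tvec" (3), from world to camera coordinates, as OpenCV has them. Camera axes: x right, y down, z forward; pixel columns grow to the right and rows downward; lengths in m; the calibration is good to about 2 mm. A picture is of the moment at which its call begins: read the wrist's pose just before it. camera_info takes no time and is no camera call; for the wrist camera it gives the pose at the moment of the call.
- env.sign_off(): hands the job in; it is judged then, once.
The state is a dict: "time_s": time; "qpos": joint angles; "joint_velocities": joint speeds; "effort": joint torques, N m; "tool_pos": TCP position; "tool_rot": TCP orientation; "force": force on the tool from outside, world axes, zero at the start; "wrist_torque": the same for the moment, N m; "grip_width": finger opening in m; "grasp_force": force on a finger pad.
Only numpy, scipy, OpenCV 4.12 (cv2) and the standard library are available. Lean on these libraries where they do the work, as an engineer would, in place of code of your own. Each camera call takes 0.05 s, during which the arm holds its last target. There are 200 camera calls.

## Working session

There is one attempt and no reset: what is moved stays moved. The work goes in short steps, Python scripts to look and compute and a shell command to move; the robot and the scene stay as the last step left them, time stands still between calls to the robot, and variables do not carry over. Pictures are saved under pics/ and viewed, at most 10 in all, crops included, and the job is handed in when it is done.

```bash
mkdir -p pics; cat > h.py <<'E'
import numpy as np, cv2
from cell import env, cams
def cam(n):
    i=cams.camera_info(n); K=np.array([[i['fx'],0,i['cx']],[0,i['fy'],i['cy']],[0,0,1.]])
    R=cv2.Rodrigues(np.array(i['rvec'],float))[0]; return K,R,np.array(i['tvec'],float)
def px2w(n,uv,z,c=None):
    K,R,t=c or cam(n); o=-R.T@t; d=R.T@np.linalg.inv(K)@np.array([uv[0],uv[1],1.])
    return o+d*(z-o[2])/d[2]
def w2px(n,P,c=None):
    K,R,t=c or cam(n); p=K@(R@np.array(P,float)+t); return p[:2]/p[2]
E
python3 - <<'E'
from h import *
o=env.get_obs();print(o['time_s'],o['tool_pos'],o['tool_rot'],o['force'],o['grip_width'])
for n in ['top','scene']:
    im=cams.read_camera(n); cv2.imwrite(f'pics/{n}0.png',im[:,:,::-1]); K,R,t=cam(n); print(n,-R.T@t,K[0,0])
E
```

```text
0.0 [0.27244463 0.58957193 0.23845224] [-1.79889907e+02  6.00499023e-03  1.55205093e+02] [ 0.13767816 -0.20277546  0.26638273] 0.0870129622128223
top [0.28980401 0.01064504 0.92002644] 397.17581668344536
scene [-0.41566729 -0.72946293  0.84686508] 543.5272105081798
```

View pics/top0.png

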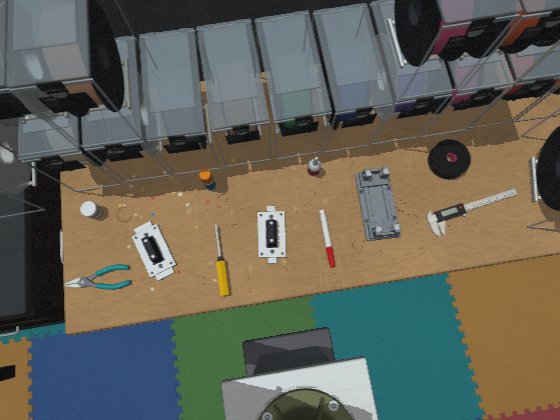

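View pics/scene0.png

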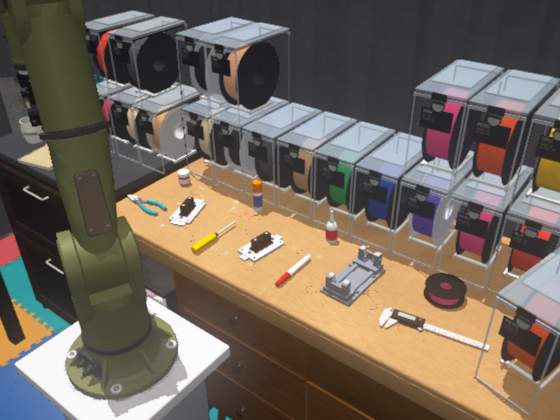

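```bash
python3 - <<'E'
from h import *
im=cv2.imread('pics/top0.png')
a=cv2.resize(im[205:290,115:195],None,fx=5,fy=5,interpolation=cv2.INTER_CUBIC)
b=cv2.resize(im[195:280,232:312],None,fx=5,fy=5,interpolation=cv2.INTER_CUBIC)
cv2.imwrite('pics/plates.png',np.hstack([a[:,:400],b[:,:400]]))
c=cv2.resize(im[160:250,335:425],None,fx=6.5,fy=6.5,interpolation=cv2.INTER_CUBIC)
cv2.imwrite('pics/br.png',c)
for uv in [(153,249),(271,233),(379,204)]: print(uv,px2w('top',uv,0.02))
print(w2px('top',(.27,.59,.24)))
E
```

```text
(153, 249) [0.45695357 0.27178391 0.02      ]
(271, 233) [0.45003498 0.00049868 0.02      ]
(379, 204) [ 0.47707389 -0.2590469   0.02      ]
[-76.42755771 376.78238408]
```

View pics/plates.png

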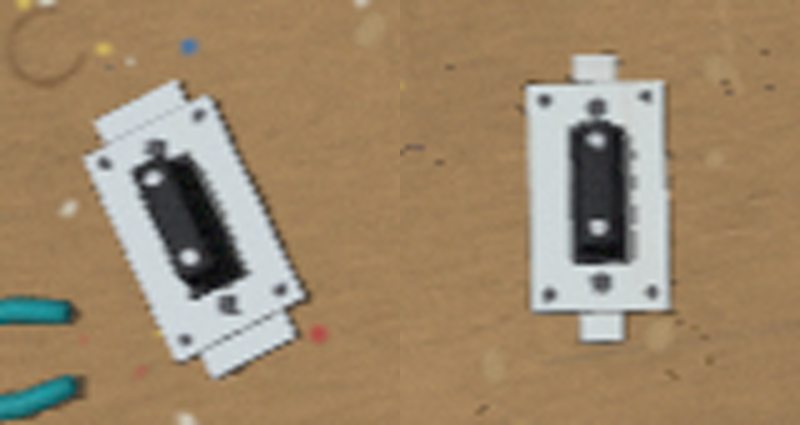

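View pics/br.png

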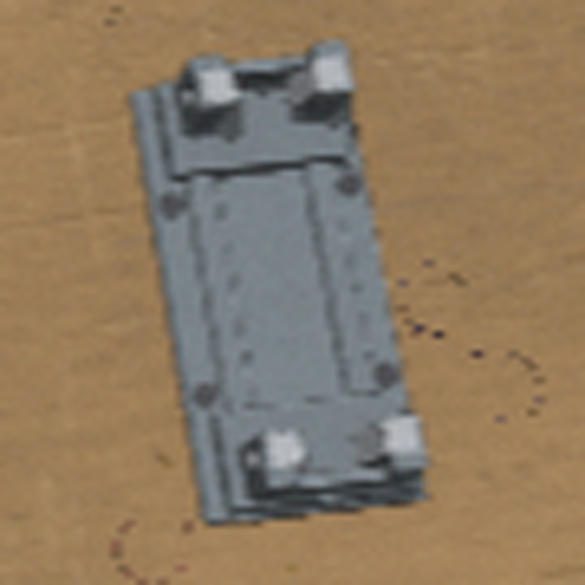

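The right plate (centre near pixel 271,233) has the narrow ears; the left one (153,249) has wide ears and stays. The bracket is at about (379,204), with its cheek tops at crop points (213,83), (330,75), (283,450) and (403,440).

```bash
python3 - <<'E'
from h import *
f=lambda x,y,ox,oy,s:((x+.5)/s-.5+ox,(y+.5)/s-.5+oy)
P=[px2w('top',f(x-400,y,232,195,5),.008) for x,y in [(526,86),(664,82),(669,309),(532,312)]]
E=[px2w('top',f(x-400,y,232,195,5),.006) for x,y in [(571,56),(613,56),(624,340),(582,341)]]
B=[px2w('top',f(x,y,335,160,6.5),.052) for x,y in [(213,83),(330,75),(403,440),(283,450)]]
G=[px2w('top',f(x,y,335,160,6.5),.01) for x,y in [(133,93),(350,80),(425,497),(207,522)]]
for n,Q in zip('PEBG',[P,E,B,G]):
    Q=np.array(Q);d=(Q[0]+Q[1]-Q[2]-Q[3])/2
    print(n,Q.mean(0),'len',np.linalg.norm(d),'wid',np.linalg.norm(Q[1]-Q[0]),np.linalg.norm(Q[2]-Q[3]),'yaw',np.degrees(np.arctan2(d[1],d[0])))
K,R,t=cam('top');print(R)
K,R,t=cam('wrist');o=env.get_obs();print(-R.T@t-o['tool_pos'],R)
E
```

```text
P [4.50404862e-01 3.11447298e-04 8.00000000e-03] len 0.10675902277444475 wid 0.06512071122976464 0.06287057713682423 yaw -7.7094385120305855
E [4.50737154e-01 4.36476015e-04 6.00000000e-03] len 0.13443942985366475 wid 0.01992625172097131 0.019247317862669273 yaw -6.893453904312166
B [ 0.47990407 -0.25795801  0.052     ] len 0.13247834806357037 wid 0.04154153760992969 0.041220275771124026 yaw -2.142490126308023
G [ 0.47797343 -0.25781128  0.01      ] len 0.15915656759918498 wid 0.08062588293418971 0.0784237526729248 yaw -3.0009377024778403
[[-0.16012358 -0.98707043 -0.00723978]
 [-0.95799793  0.15716678 -0.23987199]
 [ 0.2379084  -0.03147347 -0.97077753]]
[-0.07655053  0.03570655  0.14507085] [[ 0.41921807  0.90788301 -0.00215858]
 [ 0.86615203 -0.39923381  0.30065432]
 [ 0.27209717 -0.12790938 -0.95373074]]
```

```bash
cat > go.py <<'E'
# usage: go.py x y z yaw : remaining shift in tool axes (row units)
import sys; from h import *
x,y,z,w=map(float,sys.argv[1:5]); o=env.get_obs(); r=np.radians(o['tool_rot'][2])
from scipy.spatial.transform import Rotation as S
R=S.from_euler('xyz',o['tool_rot'],degrees=True).as_matrix()
d=R.T@(np.array([x,y,z])-o['tool_pos'])/.05
print('t',round(o['time_s'],2),'pos',np.round(o['tool_pos'],4),'rot',np.round(o['tool_rot'],2),'F',np.round(o['force'],1),'grip',round(o['grip_width'],4),o['grasp_force'])
print('tx ty tz',np.round(d,3),'spin',round(-((w-o['tool_rot'][2]+180)%360-180)/4,3))
E
python3 -m pendant '[{"tx":-0.6,"ty":-0.7},{"tx":-0.6,"ty":-0.7},{"tx":-0.6,"ty":-0.7},{"tx":-0.6,"ty":-0.7},{"tx":-0.6,"ty":-0.7},{"tx":-0.6,"ty":-0.7},{"tx":-0.6,"ty":-0.7},{"tx":-0.6,"ty":-0.7},{"tx":-0.6,"ty":-0.7},{"tx":-0.6,"ty":-0.7}]' 20; python3 go.py .451 .0004 .24 172.7
```

```text
t 0.1 pos [0.2725 0.5896 0.2386] rot [-1.7990e+02  1.0000e-02  1.5521e+02] F [-0.5  0.   0.3] grip 0.0871 0.0
tx ty tz [-8.183 -9.201 -0.012] spin -4.373invalid input at $[0]: expected keys tx, ty, tz, spin, claw
```

All keys are required.

```bash
python3 -m pendant '[{"tx":-0.6,"ty":-0.7,"tz":0,"spin":0,"claw":0},{"tx":-0.6,"ty":-0.7,"tz":0,"spin":0,"claw":0},{"tx":-0.6,"ty":-0.7,"tz":0,"spin":0,"claw":0},{"tx":-0.6,"ty":-0.7,"tz":0,"spin":0,"claw":0},{"tx":-0.6,"ty":-0.7,"tz":0,"spin":0,"claw":0},{"tx":-0.6,"ty":-0.7,"tz":0,"spin":0,"claw":0},{"tx":-0.6,"ty":-0.7,"tz":0,"spin":0,"claw":0},{"tx":-0.6,"ty":-0.7,"tz":0,"spin":0,"claw":0},{"tx":-0.6,"ty":-0.7,"tz":0,"spin":0,"claw":0},{"tx":-0.6,"ty":-0.7,"tz":0,"spin":0,"claw":0}]' 20; python3 go.py .451 .0004 .24 172.7
```

```text
time_s: 1.35
tool_pos: [0.3982, 0.1449, 0.2393]
tool_rot: [180.0, -0.0, 155.2]
force: [1.4, 0.1, -0.3]
grip_width: 0.0871
grasp_force: 0.0
t 1.35 pos [0.3982 0.1449 0.2393] rot [ 1.800e+02 -1.000e-02  1.552e+02] F [ 1.4  0.1 -0.3] grip 0.0871 0.0
tx ty tz [-2.17  -2.18  -0.014] spin -4.374
```

```bash
python3 -m pendant '[{"tx":-0.72,"ty":-0.73,"tz":0,"spin":0,"claw":0},{"tx":-0.72,"ty":-0.73,"tz":0,"spin":0,"claw":0},{"tx":-0.73,"ty":-0.72,"tz":0,"spin":0,"claw":0},{"tx":0,"ty":0,"tz":0.4,"spin":-0.9,"claw":0},{"tx":0,"ty":0,"tz":0.4,"spin":-0.9,"claw":0},{"tx":0,"ty":0,"tz":0.2,"spin":-0.9,"claw":0},{"tx":0,"ty":0,"tz":0,"spin":-0.9,"claw":0},{"tx":0,"ty":0,"tz":0,"spin":-0.77,"claw":0},{"tx":0,"ty":0,"tz":0,"spin":0,"claw":0}]' 20; python3 go.py .451 .0004 .0 172.7
python3 - <<'E'
from h import *
import pickle
pickle.dump(cam('wrist'),open('w1.pkl','wb')); im=cams.read_camera('wrist'); cv2.imwrite('pics/w1.png',im[:,:,::-1])
E
```

```text
time_s: 2.48
tool_pos: [0.4507, 0.0021, 0.1893]
tool_rot: [-180.0, -0.0, 172.7]
force: [-0.2, 0.1, -0.4]
grip_width: 0.0874
grasp_force: 0.0
t 2.48 pos [0.4507 0.0021 0.1893] rot [-1.7999e+02 -3.0000e-02  1.7265e+02] F [-0.2  0.1 -0.4] grip 0.0874 0.0
tx ty tz [-0.013 -0.032  3.785] spin -0.012
```

View pics/w1.png

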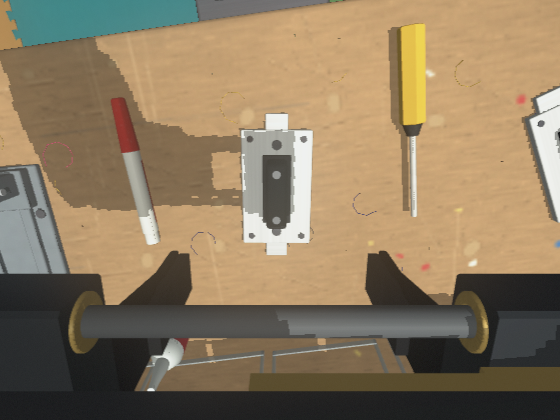

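```bash
python3 - <<'E'
from h import *
import pickle; c=pickle.load(open('w1.pkl','rb'))
for pts,z in [([(241.5,129),(312.5,129),(312,243),(242,242.5)],.008),([(266,114),(287.5,114),(287,255),(267,255)],.006),([(263,155),(291,155),(289,229),(265,229)],.038)]:
    Q=np.array([px2w('',p,z,c) for p in pts]);d=(Q[2]+Q[3]-Q[0]-Q[1])/2
    print(Q.mean(0),np.linalg.norm(d),np.linalg.norm(Q[1]-Q[0]),np.linalg.norm(Q[2]-Q[3]),np.degrees(np.arctan2(d[1],d[0])))
E
```

```text
[0.44871471 0.00160937 0.008     ] 0.10824327983313509 0.06259258694381516 0.06797705512085683 -7.38964866603483
[0.44928968 0.00141483 0.006     ] 0.1348495139070662 0.018841271395832346 0.01975659984390851 -7.300470609266815
[0.44513793 0.00217299 0.038     ] 0.06452927158351879 0.022897869825074864 0.020907197153854598 -7.3935270320388025
```

```bash
python3 -m pendant '[{"tx":0.02,"ty":-0.02,"tz":0.6,"spin":0,"claw":0},{"tx":0,"ty":0,"tz":0.8,"spin":0,"claw":0},{"tx":0,"ty":0,"tz":0.8,"spin":0,"claw":0},{"tx":0,"ty":0,"tz":0.7,"spin":0,"claw":0},{"tx":0,"ty":0,"tz":0.34,"spin":0,"claw":0},{"tx":0,"ty":0,"tz":0,"spin":0,"claw":0}]' 45; python3 go.py .4495 .001 .027 172.65
```

```text
time_s: 3.28
tool_pos: [0.4486, 0.0009, 0.0264]
tool_rot: [-179.9, -0.2, 172.6]
force: [-0.2, -0.3, -0.0]
grip_width: 0.0869
grasp_force: 0.0
t 3.27 pos [0.4486 0.0009 0.0264] rot [-1.7992e+02 -1.7000e-01  1.7263e+02] F [-0.2 -0.3 -0. ] grip 0.0869 0.0
tx ty tz [-0.018  0.004 -0.012] spin -0.004
```

```bash
python3 -m pendant '[{"tx":0,"ty":0,"tz":0,"spin":0,"claw":1},{"tx":0,"ty":0,"tz":0,"spin":0,"claw":1},{"tx":0,"ty":0,"tz":0,"spin":0,"claw":1},{"tx":0,"ty":0,"tz":0,"spin":0,"claw":1},{"tx":0,"ty":0,"tz":0,"spin":0,"claw":1},{"tx":0,"ty":0,"tz":0,"spin":0,"claw":1},{"tx":0,"ty":0,"tz":0,"spin":0,"claw":1},{"tx":0,"ty":0,"tz":0,"spin":0,"claw":1}]' 45
```

```text
time_s: 4.28
tool_pos: [0.4498, 0.0011, 0.0275]
tool_rot: [-180.0, -0.0, 172.7]
force: [0.5, -0.3, 0.3]
grip_width: 0.0175
grasp_force: 45.0
```

```bash
python3 -m pendant '[{"tx":0,"ty":0,"tz":-0.4,"spin":0,"claw":1},{"tx":0,"ty":0,"tz":-0.8,"spin":0,"claw":1},{"tx":0,"ty":0,"tz":-0.8,"spin":0,"claw":1},{"tx":0,"ty":0,"tz":-0.8,"spin":0,"claw":1},{"tx":-0.1,"ty":-0.4,"tz":-0.4,"spin":0,"claw":1},{"tx":-0.2,"ty":-0.7,"tz":0,"spin":0,"claw":1},{"tx":-0.2,"ty":-0.7,"tz":0,"spin":0,"claw":1},{"tx":0,"ty":-0.5,"tz":0,"spin":-0.6,"claw":1},{"tx":0,"ty":0,"tz":0,"spin":-0.59,"claw":1},{"tx":0,"ty":0,"tz":0,"spin":0,"claw":1}]' 45
python3 - <<'E'
from h import *
import pickle
pickle.dump(cam('wrist'),open('w2.pkl','wb')); im=cams.read_camera('wrist'); cv2.imwrite('pics/w2.png',im[:,:,::-1])
o=env.get_obs();print(o['tool_pos'],o['tool_rot'])
E
```

```text
time_s: 5.52
tool_pos: [0.4595, -0.1161, 0.1871]
tool_rot: [180.0, -0.1, 177.4]
force: [0.6, 0.8, -2.9]
grip_width: 0.0176
grasp_force: 45.0
[ 0.45962457 -0.11580734  0.18711652] [ 1.79987233e+02 -4.89027925e-02  1.77405487e+02]
```

View pics/w2.png

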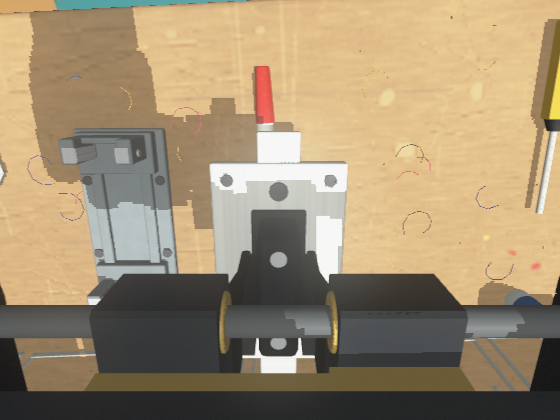

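```bash
python3 -m pendant '[{"tx":-0.3,"ty":0,"tz":-0.5,"spin":0,"claw":1},{"tx":-0.4,"ty":-0.1,"tz":-0.5,"spin":0,"claw":1},{"tx":0,"ty":0,"tz":0,"spin":0,"claw":1},{"tx":0,"ty":0,"tz":0,"spin":0,"claw":1}]' 45
python3 - <<'E'
from h import *
import pickle
c=cam('wrist');pickle.dump(c,open('w3.pkl','wb')); im=cams.read_camera('wrist')[:,:,::-1]; cv2.imwrite('pics/w3.png',im)
cv2.imwrite('pics/w3c.png',cv2.resize(im[50:350,30:230],None,fx=2,fy=2,interpolation=cv2.INTER_CUBIC))
E
```

```text
time_s: 6.08
tool_pos: [0.4935, -0.1221, 0.2363]
tool_rot: [180.0, -0.1, 177.5]
force: [-0.8, -0.1, -3.2]
grip_width: 0.0176
grasp_force: 45.0
```

View pics/w3c.png

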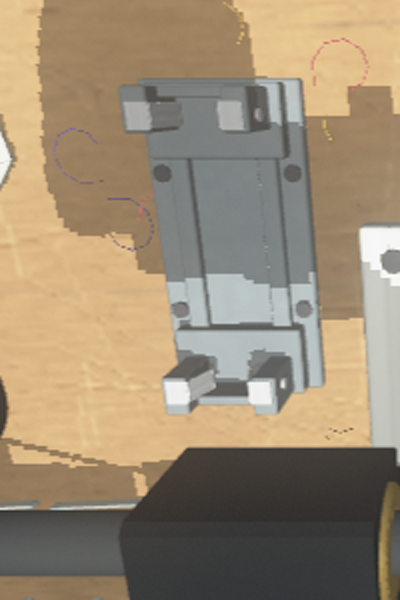

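The crop shows the whole bracket. The near cheek tops are at crop (135,108) and (232,114), the far ones at (177,390) and (261,390). I'll overlay the bracket model to refine the fit.

```bash
cat > ov.py <<'E'
import sys,pickle; from h import *
c=pickle.load(open('w3.pkl','rb')); x,y,w=map(float,sys.argv[1:4]); im=cv2.imread('pics/w3.png'); s=4
r=np.radians(w); M=np.array([[np.cos(r),-np.sin(r)],[np.sin(r),np.cos(r)]])
def pr(p,z): q=M@np.array(p)/1e3+[x,y]; return w2px('',[*q,z],c)
def crop(x0,y0,x1,y1):
    o=cv2.resize(im[y0:y1,x0:x1],None,fx=s,fy=s,interpolation=cv2.INTER_CUBIC)
    def poly(P,z,col):
        a=np.array([((pr(p,z)+.5-[x0,y0])*s) for p in P]); cv2.polylines(o,[np.int32(a*16)],True,col,1,cv2.LINE_AA,4)
    poly([(-82,-40),(82,-40),(82,40),(-82,40)],0,(0,255,255))
    for sx in(-1,1):
        for sy in(-1,1):
            P=[(58*sx,16*sy),(78*sx,16*sy),(78*sx,28*sy),(58*sx,28*sy)]
            poly(P,.052,(0,0,255)); poly(P,.020,(0,255,0))
    return o
a=crop(80,80,190,140);b=crop(80,205,200,265);a=cv2.copyMakeBorder(a,0,0,0,b.shape[1]-a.shape[1],0)
cv2.imwrite(sys.argv[4],np.vstack([a,b]))
E
python3 - <<'E'
from h import *; import pickle
c=pickle.load(open('w3.pkl','rb'))
f=lambda x,y:(x/2+30-.25,y/2+50-.25)
from scipy.optimize import least_squares
# cheek-top centres, and base right-hand edge corners
pts=[((-68,-22),.052,(137,110)),((-68,22),.052,(233,115)),((68,-22),.052,(177,390)),((68,22),.052,(261,390))]
def res(v,P=pts):
    r=v[2];out=[]
    for p,z,uv in P:
        q=[v[0]+(np.cos(r)*p[0]-np.sin(r)*p[1])/1e3,v[1]+(np.sin(r)*p[0]+np.cos(r)*p[1])/1e3,z]
        out+=list(w2px('',q,c)-f(*uv))
    return out
s=least_squares(res,[.479,-.258,-.04]);print(s.x[:2],np.degrees(s.x[2]),np.round(s.fun,1))
import os;os.system(f'python3 ov.py {s.x[0]} {s.x[1]} {np.degrees(s.x[2])} pics/ov1.png')
E
```

```text
[ 0.47786611 -0.25732594] -2.937813456707142 [-1.1 -1.2  1.4 -3.3 -1.5  2.8  1.2  3.1]
```

View pics/ov1.png

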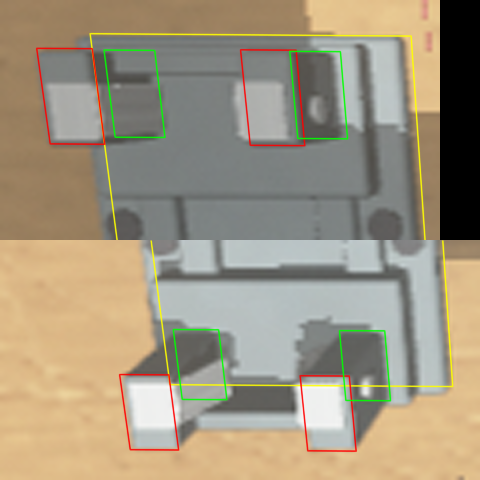

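```bash
python3 go.py .4785 -.2577 .105 177.1
```

```text
t 6.12 pos [ 0.4933 -0.1221  0.2361] rot [ 1.7998e+02 -1.6000e-01  1.7745e+02] F [ 0.3  1.  -2.6] grip 0.0178 44.99899900518358
tx ty tz [ 0.168 -2.723  2.621] spin 0.088
```

```bash
python3 -m pendant '[{"tx":0.08,"ty":-0.5,"tz":0,"spin":0.08,"claw":1},{"tx":0.09,"ty":-0.7,"tz":0,"spin":0,"claw":1},{"tx":0,"ty":-0.8,"tz":0,"spin":0,"claw":1},{"tx":0,"ty":-0.5,"tz":0.3,"spin":0,"claw":1},{"tx":0,"ty":-0.22,"tz":0.6,"spin":0,"claw":1},{"tx":0,"ty":0,"tz":0.8,"spin":0,"claw":1},{"tx":0,"ty":0,"tz":0.6,"spin":0,"claw":1},{"tx":0,"ty":0,"tz":0.32,"spin":0,"claw":1},{"tx":0,"ty":0,"tz":0,"spin":0,"claw":1},{"tx":0,"ty":0,"tz":0,"spin":0,"claw":1}]' 50; python3 go.py .4785 -.2577 .0475 177.1
python3 - <<'E'
from h import *
w=cams.read_camera('scene')[:,:,::-1]; cv2.imwrite('pics/s2.png',cv2.resize(w[200:330,280:440],None,fx=4,fy=4,interpolation=cv2.INTER_CUBIC))
E
```

```text
time_s: 7.38
tool_pos: [0.4803, -0.2583, 0.1076]
tool_rot: [-180.0, 0.1, 177.1]
force: [-0.2, -0.8, -2.2]
grip_width: 0.0178
grasp_force: 50.0
t 7.38 pos [ 0.4803 -0.2583  0.1076] rot [-1.7998e+02  1.1000e-01  1.7712e+02] F [-0.2 -0.8 -2.2] grip 0.0178 49.99899225309491
tx ty tz [0.039 0.012 1.203] spin 0.006
```

View pics/s2.png

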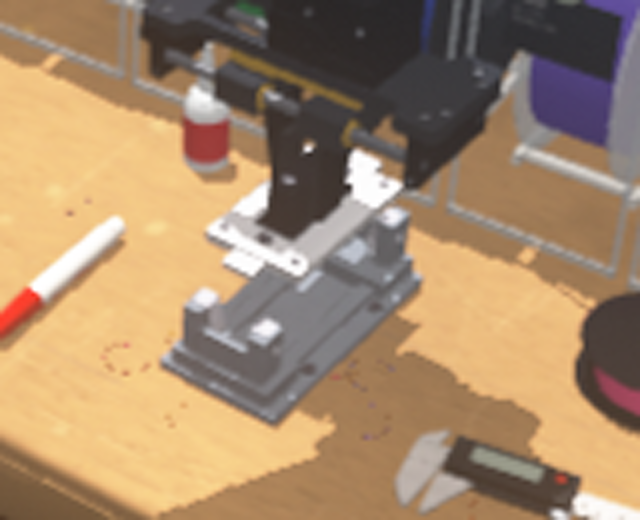

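The plate hangs above the bracket. Its robot-side ear is at crop (243,262), and that end's cheek tops are at (205,300) and (265,328). I'll check that against the pose I expect.

```bash
python3 - <<'E'
from h import *
def show(n,cx,cy,w,p,z):
    r=np.radians(w); q=[cx+(np.cos(r)*p[0]-np.sin(r)*p[1])/1e3,cy+(np.sin(r)*p[0]+np.cos(r)*p[1])/1e3,z]
    print(n,np.round((w2px('scene',q)+.5-[280,200])*4))
for p in [(-68,10),(-68,-10)]: show('ear',.4797,-.2583,-2.9,p,.0861)
for p in [(-54,32),(-54,-32),(54,-32)]: show('plate',.4797,-.2583,-2.9,p,.0881)
for p in [(-68,22),(-68,-22),(68,-22)]: show('cheek',.478,-.2577,-2.9,p,.052)
for p in [(-82,40),(-82,-40),(82,-40)]: show('base',.478,-.2577,-2.9,p,.0)
E
```

```text
ear [220. 259.]
ear [249. 274.]
plate [202. 229.]
plate [297. 275.]
plate [401. 184.]
cheek [197. 299.]
cheek [261. 331.]
cheek [391. 217.]
base [154. 367.]
base [269. 428.]
base [421. 285.]
```

```bash
python3 -m pendant '[{"tx":0.03,"ty":0,"tz":0.2,"spin":0,"claw":1},{"tx":0,"ty":0,"tz":0.2,"spin":0,"claw":1},{"tx":0,"ty":0,"tz":0.15,"spin":0,"claw":1},{"tx":0,"ty":0,"tz":0.1,"spin":0,"claw":1},{"tx":0,"ty":0,"tz":0.1,"spin":0,"claw":1},{"tx":0,"ty":0,"tz":0.1,"spin":0,"claw":1},{"tx":0,"ty":0,"tz":0,"spin":0,"claw":1}]' 60; python3 go.py .4785 -.2577 .0475 177.1
```

```text
time_s: 8.3
tool_pos: [0.4782, -0.2582, 0.0638]
tool_rot: [-180.0, 0.0, 177.2]
force: [0.1, -1.4, -4.1]
grip_width: 0.0178
grasp_force: 60.0
t 8.3 pos [ 0.4782 -0.2582  0.0638] rot [-1.7996e+02  1.0000e-02  1.7715e+02] F [ 0.1 -1.4 -4.1] grip 0.0178 60.02847444266081
tx ty tz [-0.006  0.011  0.327] spin 0.013
```

```bash
python3 -m pendant '[{"tx":0,"ty":0,"tz":0.05,"spin":0,"claw":1},{"tx":0,"ty":0,"tz":0.05,"spin":0,"claw":1},{"tx":0,"ty":0,"tz":0.05,"spin":0,"claw":1},{"tx":0,"ty":0,"tz":0,"spin":0,"claw":1}]'; python3 -m pendant '[{"tx":0,"ty":0,"tz":0.05,"spin":0,"claw":1},{"tx":0,"ty":0,"tz":0.05,"spin":0,"claw":1},{"tx":0,"ty":0,"tz":0,"spin":0,"claw":1}]'
```

```text
time_s: 8.8
tool_pos: [0.4792, -0.2583, 0.0577]
tool_rot: [-180.0, 0.1, 177.1]
force: [0.1, -0.1, 5.3]
grip_width: 0.0178
grasp_force: 60.0
time_s: 9.18
tool_pos: [0.4774, -0.2577, 0.0508]
tool_rot: [180.0, -0.1, 177.1]
force: [1.0, -0.4, -2.8]
grip_width: 0.0175
grasp_force: 60.0
```

```bash
python3 -m pendant '[{"tx":0,"ty":0,"tz":0.04,"spin":0,"claw":1},{"tx":0,"ty":0,"tz":0.03,"spin":0,"claw":1},{"tx":0,"ty":0,"tz":0,"spin":0,"claw":1}]'; python3 -m pendant '[{"tx":0,"ty":0,"tz":0.04,"spin":0,"claw":1},{"tx":0,"ty":0,"tz":0.02,"spin":0,"claw":1},{"tx":0,"ty":0,"tz":0,"spin":0,"claw":1}]'
```

```text
time_s: 9.55
tool_pos: [0.4779, -0.2579, 0.0478]
tool_rot: [180.0, -0.0, 177.1]
force: [0.2, 1.0, -1.4]
grip_width: 0.0177
grasp_force: 60.0
time_s: 9.93
tool_pos: [0.4781, -0.258, 0.0475]
tool_rot: [179.9, -0.0, 177.1]
force: [-8.1, 4.4, 19.8]
grip_width: 0.0173
grasp_force: 60.0
```

```bash
python3 -m pendant '[{"tx":0,"ty":0,"tz":-0.04,"spin":0,"claw":1},{"tx":0,"ty":0,"tz":0,"spin":0,"claw":0.5},{"tx":0,"ty":0,"tz":0,"spin":0,"claw":0.5},{"tx":0,"ty":0,"tz":0,"spin":0,"claw":0.5},{"tx":0,"ty":0,"tz":0,"spin":0,"claw":0.5},{"tx":0,"ty":0,"tz":0,"spin":0,"claw":0.5}]' 20; python3 -m pendant '[{"tx":0,"ty":0,"tz":-0.3,"spin":0,"claw":0.5},{"tx":0,"ty":0,"tz":-0.6,"spin":0,"claw":0.5},{"tx":0,"ty":0,"tz":-0.8,"spin":0,"claw":0.5},{"tx":0,"ty":0,"tz":-0.8,"spin":0,"claw":0.5},{"tx":0,"ty":0,"tz":-0.5,"spin":0,"claw":0.5},{"tx":0,"ty":0,"tz":0,"spin":0,"claw":0.5},{"tx":0,"ty":0,"tz":0,"spin":0,"claw":0.5}]'
python3 - <<'E'
from h import *
w=cams.read_camera('scene')[:,:,::-1]; a=cv2.resize(w[230:320,300:400],None,fx=4,fy=4,interpolation=cv2.INTER_CUBIC)
b=cams.read_camera('wrist')[:,:,::-1]; b=cv2.resize(b[80:280,180:380],(400,400)); a=cv2.copyMakeBorder(a,0,40,0,0,0)
cv2.imwrite('pics/end.png',np.hstack([a,b])); print(env.get_obs()['force'])
E
```

```text
time_s: 10.68
tool_pos: [0.478, -0.258, 0.047]
tool_rot: [180.0, -0.0, 177.1]
force: [0.5, 0.4, 0.3]
grip_width: 0.0431
grasp_force: 0.0
time_s: 11.55
tool_pos: [0.4777, -0.2577, 0.1967]
tool_rot: [180.0, -0.0, 177.1]
force: [0.5, 0.8, -0.9]
grip_width: 0.0436
grasp_force: 0.0
[ 0.04298978  0.07419517 -0.28991054]
```

View pics/end.png

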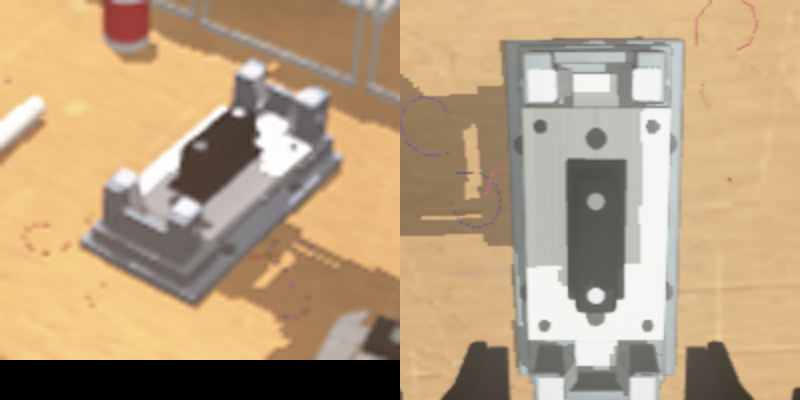

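The plate lies flat and centred, with both ears low between the cheeks (right panel, about (595,83) and (595,352)). The gripper is clear of it.

```bash
python3 -c "
from cell import env; print(env.sign_off())"
```

```text
the job is handed in; nothing more can be done
None
```

The narrow-eared plate is pressed past both clips, sits flat and fully home in the bracket, and has been let go; the wide-eared plate was never touched, and the job was handed in at about 11.7 s.

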